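Unstack the heated food pots onto their cooling stands

TASK

The lidded food pots have come out of the microwave in two piles: take the piles apart and set every pot on its own cooling stand, the one whose recess has the pot's outline and size. Each pot must sit flat on the cork inside the rim, lid up and not resting on the rim; keep the pots upright all the time and put them down gently rather than dropping them.

Things in the scene. Friction and masses are not known exactly. Their poses are not given: they have to be found in the camera images.
- pot_long_center (a point): Centre, half-way up, of the long lidded food pot: off-white plastic body, pale blue-grey lid with a dark edge, upright straight walls, flat on top. Seen from above it is a long rectangle, 120 mm (its x) by 66 mm (its y); 50 mm high (this point is 25 mm above its underside and 25 mm below its lid's top); its z is up. Weighs under 0.4 kg. It stands on the table at the start with one narrower pot or a small pile on its lid.
- pot_square_center (a point): Centre, half-way up, of the square lidded food pot: off-white plastic body, pale blue-grey lid with a dark edge, upright straight walls, flat on top. Seen from above it is a square, 66 by 66 mm; 50 mm high (this point is 25 mm above its underside and 25 mm below its lid's top); its z is up. Weighs under 0.4 kg. It stands on the table at the start with one narrower pot or a small pile on its lid.
- pot_round_center (a point): Centre, half-way up, of the large round lidded food pot: off-white plastic body, pale blue-grey lid with a dark edge, upright straight walls, flat on top. Seen from above it is a circle, 54 mm diameter; 50 mm high (this point is 25 mm above its underside and 25 mm below its lid's top); its z is up. Weighs under 0.4 kg. At the start it stands on the lid of the long or of the square pot, and carries the small round pot.
- pot_bar_center (a point): Centre, half-way up, of the short narrow lidded food pot: off-white plastic body, pale blue-grey lid with a dark edge, upright straight walls, flat on top. Seen from above it is a short narrow rectangle, 60 mm (its x) by 34 mm (its y); 50 mm high (this point is 25 mm above its underside and 25 mm below its lid's top); its z is up. Weighs under 0.4 kg. At the start it stands on the lid of the long or of the square pot (the one that the large round pot is not on).
- pot_small_center (a point): Centre, half-way up, of the small round lidded food pot: off-white plastic body, pale blue-grey lid with a dark edge, upright straight walls, flat on top. Seen from above it is a small circle, 34 mm diameter; 50 mm high (this point is 25 mm above its underside and 25 mm below its lid's top); its z is up. Weighs under 0.4 kg. At the start it stands on the lid of the large round pot.
- stand_long: Cooling stand of the long pot, fixed to the table: rectangular recess 138 mm (its x) by 84 mm (its y), cork floor 4 mm above the table, grey plastic rim 5 mm wide and 9 mm high above the table, so the recess is 5 mm deep and 9 mm wider than its pot on every side. Origin: centre of its underside, on the table; z up. Stands empty at the start.
- stand_square: Cooling stand of the square pot, fixed to the table: square recess 84 by 84 mm, cork floor 4 mm above the table, grey plastic rim 5 mm wide and 9 mm high above the table, so the recess is 5 mm deep and 9 mm wider than its pot on every side. Origin: centre of its underside, on the table; z up. Stands empty at the start.
- stand_round: Cooling stand of the large round pot, fixed to the table: round recess 72 mm diameter, cork floor 4 mm above the table, grey plastic rim 5 mm wide and 9 mm high above the table, so the recess is 5 mm deep and 9 mm wider than its pot on every side. Origin: centre of its underside, on the table; z up. Stands empty at the start.
- stand_bar: Cooling stand of the short narrow pot, fixed to the table: rectangular recess 78 mm (its x) by 52 mm (its y), cork floor 4 mm above the table, grey plastic rim 5 mm wide and 9 mm high above the table, so the recess is 5 mm deep and 9 mm wider than its pot on every side. Origin: centre of its underside, on the table; z up. Stands empty at the start.
- stand_small: Cooling stand of the small round pot, fixed to the table: round recess 52 mm diameter, cork floor 4 mm above the table, grey plastic rim 5 mm wide and 9 mm high above the table, so the recess is 5 mm deep and 9 mm wider than its pot on every side. Origin: centre of its underside, on the table; z up. Stands empty at the start.

How it is judged:
By the outcome, as a careful person would: the job done as asked, in the order asked, and still so for the second after the job is handed in, with the robot touching nothing.
It also fails if it takes over 128 s, if anything falls off the work surface, if the arm or the gripper's body presses on something with over 40 N, if the wrist force passes 120 N, or if a joint passes its speed limit or range.

ROBOT

A 7-joint arm with a two-finger parallel gripper is mounted at the origin on the work surface. World frame = base frame: x ahead of the robot, y to its left, z up, the work surface at z = 0. Lengths are in mm, angles in rad, forces in N, time in s.
With the tool pointing down it reaches from about 400 to 875 mm from the base axis. Payload 4.4 kg.
Tool frame: the origin (TCP) lies on the centre line of the jaws, within the pads' length; the fingertips stand 25 mm ahead of it and the grasp point (between the pads) lies 6 mm ahead of it; z points along the fingers, x is the direction in which the jaws open and shut, and the axes are right-handed (so a half turn about z gives the same grasp; the last joint's range is limited). The gripper opens to 85 mm and grips with 20 to 120 N. Pads are 22 mm wide; open, the fingers measure 114 mm over their backs; the gripper's body (76 mm by 85 mm) begins 54 mm behind the grasp point. The pads swing forward as they close: fully open they stand 13 mm farther back than shut.
Start: joints at [-0.066, 0.628, 0.038, 1.517, -0.027, 0.996, -0.02], TCP at [650.013, 0.026, 256.313] pointing down, gripper open.
Joint ranges: [-3.06, 3.06], [-0.37, 2.12], [-1.25, 1.32], [0.18, 2.47], [-1.1, 4.24], [0.23, 1.98], [-2.94, 2.94]. Speed limits (rad/s): [2.57, 2.57, 3.14, 3.14, 3.14, 3.14, 3.14].

INTERFACE

Orientations are given as [roll, pitch, yaw] about the fixed x, y, z axes, in that order (R = Rz(yaw) Ry(pitch) Rx(roll)).
In Python, from cell import ctrl, cams gives the robot as it stands. The module is installed in compiled form; this text tells all that it offers.
- The arm moves only by the tool step_arm, never from a script. Its arguments are lists of equal length, an entry for each row: "linear": the shift along the tool's x, y, z in mm, a list of three; "yaw": the turn about the tool's z in rad; "gripper": the opening, from -1 (shut) to 1 (fully open). A call has 1 to 8 rows; each row is the pose to reach, as a shift and turn from the pose commanded when the call began, along the tool's axes at that moment; what a row does not reach only later rows make up. A row lasts 1/12 s, in which the tool goes at most 41.7 mm and 7.16 degrees, less where a joint would pass 70% of its speed; a pose out of reach is approached as far as the arm can. A call with a gripper value outside its range is refused whole. The fingers move at their own pace and stop on an object; the grip force is fixed at half the most. Time passes only in rows, so rows that repeat a pose let the fingers close. It gives the time, the measured TCP pose, the force and the opening at its end, in the units of the state.
- ctrl.read_state(): the state, without advancing time (a new reading comes with each control period).
- cams.get_image(name): name is "scene" or "side" or "wrist"; returns a dict with "frame" (400x640x3 uint8, red, green, blue), "depth" (400x640 float32, mm along the optical axis (not along the pixel's ray), 0 where there is no reading), "intrinsics" (3x3 intrinsics, pixels), "cam_to_world" (4x4, takes a point from camera to world coordinates). Camera axes: x right, y down, z forward; pixel columns grow to the right and rows downward; lengths in mm; the calibration is good to about 2 mm. A picture is of the moment at which its call begins.
- ctrl.finish_job(): hands the job in, once; it reports no verdict.
Trained networks look in the newest picture that a camera, given by its name, has taken for a name from the list of things; names that differ only in an ending like _2 or _b are one class to them, and where a whole thing is asked for, a point or a joint stands for the part that bears it (a point fixed in the world has none). Each returns a list of dicts, best first, with "conf" (0 to 1); they miss things now and then, are a little off and sometimes report something else, mostly with a low value. They report only what shows in the picture. A call takes as long as a camera call.
- cams.regions_of(camera, name): "pixels" (400x640 bool, what is visible of it) and "pixel" ([column, row] in pixels, amid what is visible of it).
The state is a dict: "clock": time; "qpos": joint angles; "qd": joint speeds; "tau": joint torques, N m; "eef_pos": TCP position; "tool_rot": TCP orientation; "force": force on the tool from outside, world axes, zero at the start; "torque": the same for the moment, N m; "width": finger opening in mm.
Only numpy, scipy, OpenCV 4.12 (cv2) and the standard library are available. Lean on these libraries where they do the work, as an engineer would, in place of code of your own. Each camera call takes 0.05 s, during which the arm holds its last target.

## Working session

There is one attempt and no reset: what is moved stays moved. The work goes in short steps, Python scripts to look and compute and a tool call to move; the robot and the scene stay as the last step left them, time stands still between calls to the robot, and variables do not carry over. Pictures are saved under pics/ and viewed, and the job is handed in when it is done.

Besides the shell and the picture viewer there is one more tool, called after "Request:" by a JSON object that holds its "name" and its "arguments", one argument or row to a line. step_arm: Moves the arm, as the interface text tells. Its arguments: {"type":"object","properties":{"linear":{"type":"array"},"yaw":{"type":"array"},"gripper":{"type":"array"}},"required":["linear","yaw","gripper"]}

```bash
mkdir -p pics
cat > h.py <<'E'
import numpy as np, cv2
from cell import ctrl, cams
def shot(c,fn):
    im=cams.get_image(c); cv2.imwrite('pics/'+fn,im['frame'][:,:,::-1]); return im
def cloud(im):
    d=im['depth'];K=im['intrinsics'];T=im['cam_to_world']
    v,u=np.mgrid[:d.shape[0],:d.shape[1]]
    P=np.stack([(u-K[0,2])/K[0,0]*d,(v-K[1,2])/K[1,1]*d,d],-1)
    W=P@T[:3,:3].T+T[:3,3]; W[d<=0]=np.nan
    return W
E
python3 - <<'E'
from h import *
print(ctrl.read_state())
for c in ['scene','side','wrist']:
    im=shot(c,c+'0.png'); print(c,im['cam_to_world'].round(2).tolist(),im['intrinsics'].tolist())
    np.savez(c+'0.npz',**im)
E
```

```text
{'clock': 0.0, 'qpos': array([-0.06580273,  0.62933976,  0.03843573,  1.51837385, -0.02696553,
        0.99629164, -0.01998966]), 'qd': array([-0.00028994,  0.0006402 , -0.00102949,  0.00050583, -0.00011614,
       -0.00112002,  0.00029928]), 'tau': array([-1.11932164e-03, -5.63405585e+01,  1.22606792e+00, -1.93450052e+01,
        1.09587883e-02,  1.05136272e-02, -8.84369996e-06]), 'eef_pos': array([6.49421853e+02, 2.54072796e-02, 2.55391195e+02]), 'tool_rot': array([3.14154264e+00, 1.89409820e-03, 3.66830036e-05]), 'force': array([-0.77695578,  0.23004311, -0.51018142]), 'torque': array([-0.01001765, -0.0256758 ,  0.02517977]), 'width': 85.69022475798602}
scene [[-0.46, 0.64, -0.62, 1004.85], [0.89, 0.33, -0.32, 238.08], [-0.0, -0.7, -0.72, 667.12], [0.0, 0.0, 0.0, 1.0]] [[381.00489367978855, 0.0, 316.3624464922879], [0.0, 381.00489367978855, 206.5422360017565], [0.0, 0.0, 1.0]]
side [[0.94, -0.28, 0.21, 347.13], [-0.35, -0.72, 0.59, -517.91], [-0.01, -0.63, -0.78, 760.23], [0.0, 0.0, 0.0, 1.0]] [[384.8415239105259, 0.0, 317.5069671269758], [0.0, 384.8415239105259, 192.89645835221205], [0.0, 0.0, 1.0]]
wrist [[1.0, 0.0, -0.0, 649.24], [0.0, -0.96, -0.29, 75.43], [-0.0, 0.29, -0.96, 373.17], [0.0, 0.0, 0.0, 1.0]] [[319.0135185543556, 0.0, 320.83609088979154], [0.0, 319.0135185543556, 202.33450235927768], [0.0, 0.0, 1.0]]
```

View pics/scene0.png

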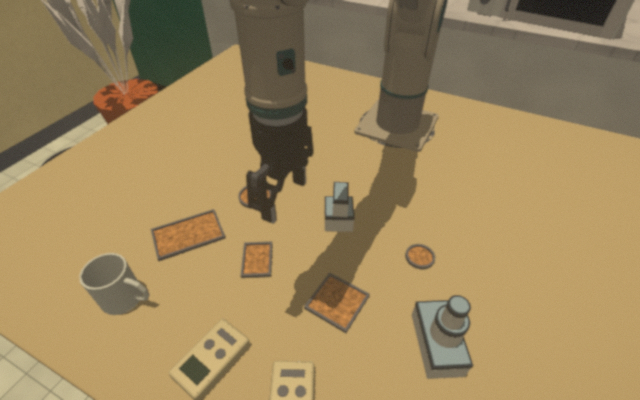

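View pics/side0.png

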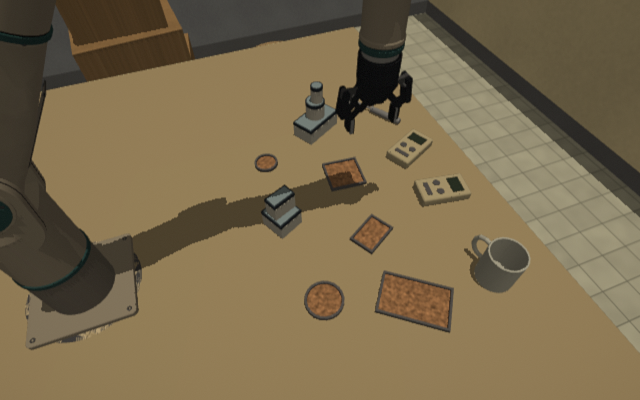

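View pics/wrist0.png

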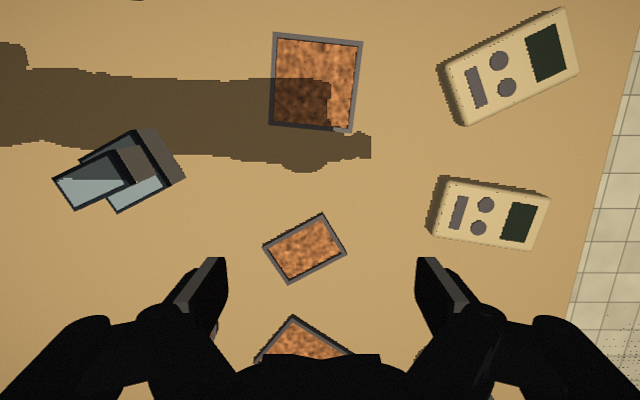

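```bash
cat >> h.py <<'E'
def measure(c,names,W):
    out={}
    for n in names:
        for r in cams.regions_of(c,n)[:2]:
            m=r['pixels']; P=W[m]; P=P[~np.isnan(P[:,0])]
            if len(P)<20: print(c,n,'few',r['conf']);continue
            zt=np.percentile(P[:,2],97)
            Q=P[abs(P[:,2]-zt)<6]
            b=cv2.minAreaRect(Q[:,:2].astype(np.float32))
            print(c,n,round(r['conf'],2),r['pixel'],'n',len(P),'ztop',zt.round(1),'rect',np.round(b[0],1),np.round(b[1],1),round(b[2],1))
E
cat > names.py <<'E'
POTS=['pot_%s_center'%k for k in('long','square','round','bar','small')]
ST=['stand_%s'%k for k in('long','square','round','bar','small')]
E
python3 - <<'E'
from h import *
from names import *
for c in['scene','side','wrist']:
    W=cloud(cams.get_image(c)); measure(c,POTS+ST,W)
E
```

```text
scene pot_long_center 0.95 [430.9, 351.4] n 2365 ztop 51.7 rect [636.4 291.8] [122.   67.4] 30.5
scene pot_square_center 0.76 [338.0, 216.0] n 704 ztop 51.2 rect [446.    8.7] [68.5 64.2] 26.4
scene pot_round_center 0.62 [445.6, 334.9] n 803 ztop 101.4 rect [642.1 295.9] [52.7 44.8] 81.6
scene pot_bar_center 0.65 [342.1, 198.3] n 529 ztop 101.3 rect [447.8  10.3] [63.3 32.8] 24.0
scene pot_small_center 0.74 [454.6, 313.0] n 699 ztop 151.4 rect [643.1 295.1] [32.4 33. ] 67.9
scene stand_long 0.94 [184.1, 236.1] n 2188 ztop 9.9 rect [ 641.  -277.3] [ 96.8 146.3] 52.7
scene stand_square 0.82 [338.6, 303.3] n 2238 ztop 10.2 rect [642.   96.6] [94.8 96.1] 84.1
scene stand_square 0.5 [255.3, 258.2] n 1032 ztop 10.4 rect [628.8 -98.5] [89.6 62.1] 29.4
scene stand_round 0.58 [243.6, 194.6] n 181 ztop 314.5 rect [711.8  12.3] [0.1 0.6] 61.1
scene stand_round 0.23 [433.4, 350.1] n 2546 ztop 51.8 rect [636.4 291.8] [122.   67.4] 30.5
scene stand_bar 0.76 [256.1, 260.6] n 1114 ztop 10.4 rect [628.7 -98.7] [89.7 62.2] 30.0
scene stand_bar 0.31 [336.6, 216.9] n 691 ztop 51.2 rect [446.    8.7] [68
[... 1060 characters left out ...]
.7] n 394 ztop 11.8 rect [461.4 210.4] [62.6 59.7] 74.4
wrist pot_long_center 0.67 [212.3, 328.4] n 110 ztop 271.7 rect [606.8  -7.9] [1.2 0.2] 63.7
wrist pot_square_center 0.66 [150.1, 159.3] n 2871 ztop 51.0 rect [444.2  10.2] [67.3 65.6] 26.3
wrist pot_bar_center 0.96 [107.9, 174.8] n 3779 ztop 101.1 rect [445.7  12.8] [62.4 34.1] 23.4
wrist stand_long 0.8 [298.0, 341.3] n 2234 ztop 9.7 rect [ 620.8 -261.3] [ 95.7 102.5] 52.6
wrist stand_long 0.45 [303.2, 250.6] n 3314 ztop 9.7 rect [627.2 -96.5] [88.8 62.8] 30.0
wrist stand_square 0.72 [310.7, 82.8] n 8178 ztop 10.0 rect [640.6  99.1] [94.2 94.2] 84.2
wrist stand_bar 0.95 [303.6, 249.8] n 3415 ztop 9.7 rect [627.2 -96.6] [88.8 63. ] 30.1
```

The pictures show two piles. In the scene view, the square pot with the bar on it is at about (340,210), and long + large round + small round is at about (445,325). The five empty stands are separate, and there is a mug by the long stand and two meters. The network positions agree across the cameras to about 2 mm. I'll start with the small pot on top.

Request:
{"name": "step_arm", "arguments": {
  "linear": [
    [-1,-20,0],
    [-2,-60,0],
    [-4,-105,0],
    [-5,-150,0],
    [-6,-195,0],
    [-7,-240,0],
    [-8,-275,0],
    [-8,-295,0]
  ],
  "yaw": [0,0,0,0,0,0,0,0],
  "gripper": [1,1,1,1,1,1,1,1]
}}

```text
clock: 2.47
eef_pos: [640.4, 301.3, 256.2]
tool_rot: [-3.138, 0.001, 0.005]
force: [-0.2, 0.6, -0.6]
width: 85.6
```

Run:
```python
from h import *
from names import *
for c in['wrist','side','scene']:
    im=shot(c,c+'1.png');W=cloud(im); measure(c,['pot_small_center','pot_round_center','pot_long_center','stand_small','stand_round'],W)
    if c=='scene':
        # mug region: things on table near stand_long
        m=(W[...,2]>30)&(W[...,2]<140)&(W[...,1]<-150)
        P=W[m];print('obst',np.nanmin(P,0),np.nanmax(P,0))
s=ctrl.read_state();print(s['clock'],s['eef_pos'],s['tool_rot'])
```

```text
wrist pot_small_center 0.97 [322.4, 212.2] n 2059 ztop 150.9 rect [640.7 298. ] [33.1 32.9] 0.6
wrist pot_round_center 0.76 [307.7, 181.8] n 1561 ztop 101.2 rect [634.5 305.6] [53.1 41.5] 10.9
wrist pot_long_center 0.92 [341.1, 173.0] n 4538 ztop 51.4 rect [635.1 294.7] [120.2  66.3] 30.0
wrist pot_long_center 0.17 [311.0, 185.0] n 1590 ztop 101.1 rect [634.1 305.6] [53.4 41.3] 17.1
wrist stand_small 0.98 [172.5, 244.7] n 2025 ztop 9.8 rect [460.4 212.2] [62.4 61.8] 46.6
side pot_round_center 0.65 [313.4, 112.1] n 334 ztop 102.1 rect [628.5 293.4] [36.2 54.5] 39.4
side pot_long_center 0.89 [312.4, 125.9] n 853 ztop 53.0 rect [633.8 292. ] [122.1  67.2] 29.7
side stand_small 0.86 [262.3, 159.8] n 351 ztop 12.3 rect [459.7 209.9] [59.7 60.7] 35.8
side stand_round 0.93 [324.9, 297.7] n 1213 ztop 11.4 rect [ 464.4 -208.8] [83.3 78. ] 67.1
scene pot_small_center 0.97 [454.5, 311.7] n 761 ztop 151.1 rect [642.8 294.8] [34.  33.2] 8.9
scene pot_round_center 0.58 [442.4, 331.1] n 762 ztop 101.2 rect [643.  296.2] [52. 44.] 83.1
scene pot_long_center 0.79 [431.5, 348.4] n 2382 ztop 51.7 rect [636.9 292.2] [121.   66.8] 29.9
scene stand_small 0.57 [418.5, 257.3] n 608 ztop 10.4 rect [462.2 209.5] [64.7 60.2] 17.8
scene stand_small 0.37 [432.8, 352.0] n 2515 ztop 51.9 rect [636.8 292.2] [121.2  67. ] 29.9
scene stand_round 0.79 [252.4, 193.4] n 600 ztop 10.1 rect [ 467.9 -209.1] [79.5 78.5] 66.2
scene stand_round 0.66 [417.8, 256.4] n 613 ztop 10.4 rect [462.9 210. ] [60.5 63.1] 74.3
obst [ -561.84383703 -1739.24462337    30.01344789] [ 866.78375675 -213.8698139   139.97212692]
3.3667 [642.01610112 294.97914253 256.34004525] [-3.14154715e+00  2.85921060e-05 -8.33694385e-05]
```

Request:
{"name": "step_arm", "arguments": {
  "linear": [
    [0,-1,20],
    [0,-1,50],
    [0,-1,80],
    [0,-1,102],
    [0,-1,114],
    [0,-1,114],
    [0,-1,114],
    [0,-1,114]
  ],
  "yaw": [0,0,0,0,0,0,0,0],
  "gripper": [1,1,1,1,1,1,-1,-1]
}}

```text
clock: 4.03
eef_pos: [643.2, 296.6, 144.2]
tool_rot: [-3.14, -0.003, -0.0]
force: [1.2, 0.1, 0.8]
width: 63.8
```

Request:
{"name": "step_arm", "arguments": {
  "linear": [
    [0,0,0],
    [0,0,0],
    [0,0,0],
    [0,0,0],
    [0,0,0],
    [0,0,0]
  ],
  "yaw": [0,0,0,0,0,0],
  "gripper": [-1,-1,-1,-1,-1,-1]
}}

```text
clock: 4.53
eef_pos: [642.5, 296.5, 144.1]
tool_rot: [-3.14, -0.002, 0.0]
force: [-1.5, -1.0, 6.1]
width: 32.9
```

Request:
{"name": "step_arm", "arguments": {
  "linear": [
    [0,0,-5],
    [0,0,-20],
    [-10,5,-40],
    [-35,17,-50],
    [-65,31,-50],
    [-95,45,-50],
    [-125,59,-50],
    [-150,71,-50]
  ],
  "yaw": [0,0,0,0,0,0,0,0],
  "gripper": [-1,-1,-1,-1,-1,-1,-1,-1]
}}

```text
clock: 5.2
eef_pos: [489.8, 223.9, 192.8]
tool_rot: [3.141, 0.0, 0.0]
force: [-0.0, -0.3, -0.8]
width: 32.4
```

Request:
{"name": "step_arm", "arguments": {
  "linear": [
    [-17,8,0],
    [-26,13,0],
    [-30,14.5,10],
    [-30,14.5,30],
    [-30,14.5,60],
    [-30,14.5,90],
    [-30,14.5,110],
    [-30,14.5,120]
  ],
  "yaw": [0,0,0,0,0,0,0,0],
  "gripper": [-1,-1,-1,-1,-1,-1,-1,-1]
}}

```text
clock: 5.87
eef_pos: [461.1, 210.0, 70.3]
tool_rot: [3.14, 0.003, -0.0]
force: [-0.5, 0.1, -0.3]
width: 32.4
```

Run:
```python
from h import *
from names import *
for c in['side','scene']:
    im=shot(c,c+'2.png');W=cloud(im); measure(c,['pot_small_center','stand_small','pot_round_center'],W)
s=ctrl.read_state();print(s['clock'],s['eef_pos'],s['tool_rot'],s['force'],s['width'])
```

```text
side pot_small_center 0.59 [265.8, 150.4] n 250 ztop 79.1 rect [460.1 209.8] [31.1 33.5] 7.9
side stand_small 0.5 [267.3, 162.3] n 263 ztop 12.5 rect [460.2 205.4] [54.8 60.2] 81.2
side pot_round_center 0.72 [316.5, 107.2] n 431 ztop 103.1 rect [636.2 298.4] [54.7 51.5] 33.2
scene pot_small_center 0.61 [427.5, 253.0] n 105 ztop 79.6 rect [464.9 209.8] [32.3  9.2] 85.4
scene stand_small 0.68 [418.3, 255.5] n 455 ztop 28.3 rect [473.4 209.7] [12.6 31.8] 1.8
scene stand_small 0.5 [432.2, 347.8] n 2491 ztop 52.0 rect [637.2 292.2] [121.6  67. ] 30.2
scene pot_round_center 0.75 [448.9, 323.8] n 1255 ztop 101.6 rect [638.  297.5] [51.4 53.5] 69.7
6.2667 [462.8543978  210.93561528  73.58739186] [-3.14042160e+00 -2.25912544e-03 -4.99736550e-05] [-1.10457167  0.33345568 -0.77259328] 32.73796643644166
```

View pics/scene2.png

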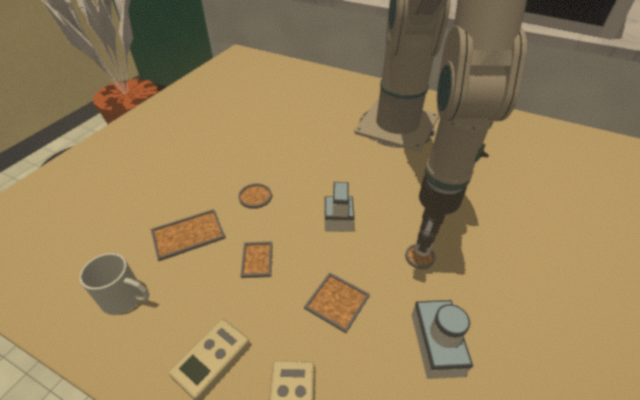

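Request:
{"name": "step_arm", "arguments": {
  "linear": [
    [0,0,10],
    [0,0,18],
    [0,0,22],
    [0,0,24],
    [0,0,25],
    [0,0,25.5],
    [0,0,26],
    [0,0,26]
  ],
  "yaw": [0,0,0,0,0,0,0,0],
  "gripper": [-1,-1,-1,-1,-1,-1,-1,-1]
}}

```text
clock: 6.93
eef_pos: [461.3, 210.3, 47.9]
tool_rot: [3.141, 0.001, -0.0]
force: [-5.1, -1.0, 22.1]
width: 32.6
```

Request:
{"name": "step_arm", "arguments": {
  "linear": [
    [0,0,-1],
    [0,0,-1],
    [0,0,-1],
    [0,0,-1],
    [0,0,-1],
    [0,0,-1],
    [0,0,-10],
    [0,0,-30]
  ],
  "yaw": [0,0,0,0,0,0,0,0],
  "gripper": [-1,0.3,0.3,0.3,0.3,0.3,0.3,0.3]
}}

```text
clock: 7.6
eef_pos: [460.6, 209.9, 75.1]
tool_rot: [3.14, 0.004, 0.0]
force: [-0.7, -1.2, 0.0]
width: 55.3
```

Request:
{"name": "step_arm", "arguments": {
  "linear": [
    [0,0,-30],
    [0,0,-70],
    [0,0,-105],
    [0,0,-115],
    [0,0,-120],
    [0,0,-120]
  ],
  "yaw": [0,0,0,0,0,0],
  "gripper": [1,1,1,1,1,1]
}}

```text
clock: 8.1
eef_pos: [462.3, 210.7, 197.4]
tool_rot: [-3.141, -0.002, -0.0]
force: [0.1, 0.7, -0.3]
width: 85.5
```

Run:
```python
from h import *
from names import *
for c in['side','scene','wrist']:
    im=shot(c,c+'3.png');W=cloud(im); measure(c,['pot_small_center','stand_small','pot_round_center'],W)
s=ctrl.read_state();print(s['clock'],s['eef_pos'],s['tool_rot'],s['force'],s['width'])
```

```text
side pot_small_center 0.73 [265.4, 155.0] n 255 ztop 57.1 rect [459.4 210. ] [32.5 35.3] 6.6
side stand_small 0.57 [267.3, 167.0] n 169 ztop 12.5 rect [460.1 205. ] [51.9 59.3] 82.0
side pot_round_center 0.56 [314.7, 105.3] n 453 ztop 102.6 rect [635.5 298.1] [55.3 52.4] 68.8
scene pot_small_center 0.95 [424.0, 249.2] n 415 ztop 55.2 rect [462.9 209. ] [33.3 32.8] 78.9
scene pot_small_center 0.21 [337.1, 217.5] n 701 ztop 51.5 rect [445.9   8.8] [67.  64.4] 26.3
scene stand_small 0.57 [418.4, 259.9] n 340 ztop 11.0 rect [467.  210.3] [54.9 61.3] 8.9
scene pot_round_center 0.91 [448.6, 327.7] n 1314 ztop 101.5 rect [638.7 297.3] [52.2 54. ] 51.8
wrist pot_small_center 0.75 [319.4, 194.2] n 1623 ztop 55.1 rect [459.8 211.5] [33.1 33.6] 1.0
wrist stand_small 0.77 [319.4, 171.3] n 1726 ztop 10.3 rect [460.5 215. ] [55.8 61.9] 87.1
wrist stand_small 0.69 [501.7, 110.5] n 8984 ztop 51.3 rect [635.6 294.8] [122.   66.8] 30.0
wrist pot_round_center 0.69 [579.3, 88.5] n 9195 ztop 101.3 rect [634.4 299. ] [52.9 53.9] 16.2
8.7 [461.92980842 210.51813665 196.07247945] [3.14142124e+00 4.20068710e-04 2.59548348e-05] [ 0.31431335 -0.15572427 -0.30504935] 85.38774685640882
```

View pics/wrist3.png

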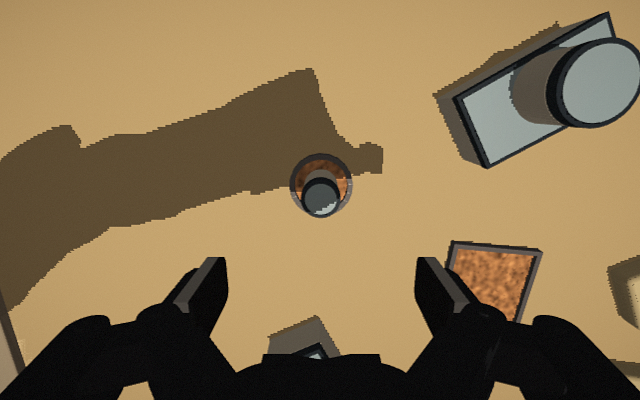

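Request:
{"name": "step_arm", "arguments": {
  "linear": [
    [15,-8,0],
    [45,-22,0],
    [75,-37,0],
    [105,-52,0],
    [135,-67,0],
    [160,-80,0],
    [172,-86,0],
    [175,-87.5,0]
  ],
  "yaw": [0,0,0,0,0,0,0,0],
  "gripper": [1,1,1,1,1,1,1,1]
}}

```text
clock: 9.37
eef_pos: [638.9, 299.2, 195.6]
tool_rot: [-3.141, -0.001, 0.0]
force: [0.0, -0.7, -0.5]
width: 85.5
```

Request:
{"name": "step_arm", "arguments": {
  "linear": [
    [0,0,5],
    [0,0,25],
    [0,0,55],
    [0,0,80],
    [0,0,96],
    [0,0,104],
    [0,0,104],
    [0,0,104]
  ],
  "yaw": [0,0,0,0,0,0,0,0],
  "gripper": [1,1,1,1,1,1,1,-1]
}}

```text
clock: 10.03
eef_pos: [636.7, 297.8, 92.8]
tool_rot: [3.142, 0.0, -0.0]
force: [-0.3, 0.3, 0.2]
width: 75.6
```

Request:
{"name": "step_arm", "arguments": {
  "linear": [
    [0,0,0],
    [0,0,0],
    [0,0,0],
    [0,0,0],
    [0,0,0],
    [0,0,0]
  ],
  "yaw": [0,0,0,0,0,0],
  "gripper": [-1,-1,-1,-1,-1,-1]
}}

```text
clock: 10.53
eef_pos: [638.2, 298.6, 94.5]
tool_rot: [-3.14, -0.003, -0.0]
force: [0.1, -1.1, 6.8]
width: 52.3
```

Request:
{"name": "step_arm", "arguments": {
  "linear": [
    [0,0,-5],
    [0,0,-20],
    [0,0,-45],
    [-3,10,-65],
    [-13,38,-72],
    [-23,68,-75],
    [-34,100,-75],
    [-45,133,-75]
  ],
  "yaw": [0,0,0,0,0,0,0,0],
  "gripper": [-1,-1,-1,-1,-1,-1,-1,-1]
}}

```text
clock: 11.2
eef_pos: [591.4, 164.2, 168.1]
tool_rot: [-3.141, -0.001, 0.001]
force: [0.6, -1.0, -1.2]
width: 52.7
```

Request:
{"name": "step_arm", "arguments": {
  "linear": [
    [-11,33,0],
    [-22,66,0],
    [-33,99,0],
    [-44,132,0],
    [-56,165,0],
    [-67,198,0],
    [-78,231,0],
    [-89,264,0]
  ],
  "yaw": [0,0,0,0,0,0,0,0],
  "gripper": [-1,-1,-1,-1,-1,-1,-1,-1]
}}

```text
clock: 11.87
eef_pos: [502.3, -100.5, 167.8]
tool_rot: [3.141, -0.001, 0.0]
force: [0.0, -1.1, -0.9]
width: 52.4
```

Request:
{"name": "step_arm", "arguments": {
  "linear": [
    [-11,33,0],
    [-22,64,0],
    [-30,88,0],
    [-35,103,0],
    [-37,110,10],
    [-37,110,30],
    [-37,110,50],
    [-37,110,60]
  ],
  "yaw": [0,0,0,0,0,0,0,0],
  "gripper": [-1,-1,-1,-1,-1,-1,-1,-1]
}}

```text
clock: 12.53
eef_pos: [465.3, -207.8, 105.3]
tool_rot: [-3.14, 0.002, 0.001]
force: [-0.3, -0.1, -1.6]
width: 52.5
```

Run:
```python
from h import *
from names import *
for c in['side','scene']:
    im=shot(c,c+'4.png');W=cloud(im); measure(c,['pot_round_center','stand_round'],W)
s=ctrl.read_state();print(s['clock'],s['eef_pos'],s['tool_rot'],s['force'],s['width'])
```

```text
side pot_round_center 0.65 [324.2, 286.7] n 678 ztop 113.6 rect [ 465.9 -214.4] [52.  38.8] 2.6
side stand_round 0.87 [324.1, 304.6] n 835 ztop 11.3 rect [ 463.6 -218.4] [65.3 81.6] 76.8
scene pot_round_center 0.66 [253.6, 171.3] n 454 ztop 114.0 rect [ 461.8 -199.5] [59. 32.] 33.8
scene pot_round_center 0.45 [254.0, 196.6] n 682 ztop 10.7 rect [ 468.6 -208.9] [78.9 79.6] 34.6
scene stand_round 0.81 [253.4, 198.1] n 664 ztop 10.3 rect [ 468.6 -208.6] [78.6 79.6] 35.9
12.8333 [ 466.85741374 -208.80237691  108.08806814] [ 3.14114046e+00 -1.63254229e-03  6.68339308e-04] [ 0.52715814 -0.74147284 -1.16319245] 52.442486358663594
```

View pics/side4.png

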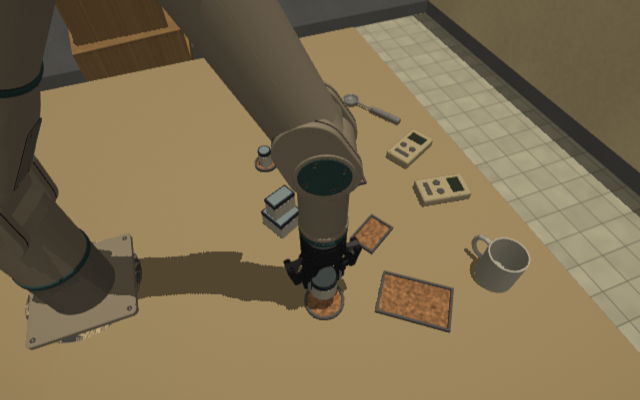

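The round pot hangs centred over its stand, which is at side pixel (323,300). I'll lower it.

Request:
{"name": "step_arm", "arguments": {
  "linear": [
    [0,0,10],
    [0,0,30],
    [0,0,46],
    [0,0,54],
    [0,0,57],
    [0,0,58.5],
    [0,0,59.5],
    [0,0,59.5]
  ],
  "yaw": [0,0,0,0,0,0,0,0],
  "gripper": [-1,-1,-1,-1,-1,-1,-1,-1]
}}

```text
clock: 13.5
eef_pos: [466.4, -209.1, 48.6]
tool_rot: [3.141, -0.001, -0.0]
force: [0.3, -0.5, -2.1]
width: 52.7
```

Run:
```python
from h import *
s=ctrl.read_state();print(s['clock'],s['eef_pos'],s['tool_rot'],s['force'],s['width'])
W=cloud(cams.get_image('side'));measure('side',['pot_round_center'],W)
s=ctrl.read_state();print(s['clock'],s['eef_pos'],s['tool_rot'],s['force'],s['width'])
```

```text
13.5 [ 466.35941119 -209.09589584   48.5682716 ] [ 3.14123387e+00 -1.05973257e-03 -4.60999009e-05] [ 0.32402329 -0.46303402 -2.12864786] 52.7457682742658
side pot_round_center 0.71 [323.4, 298.4] n 575 ztop 56.9 rect [ 467.4 -217.3] [51.9 35.5] 12.1
13.6 [ 466.6659941  -209.2376544    48.52024415] [ 3.14098127e+00 -1.67385171e-03 -1.09807622e-04] [ 0.25494532 -0.04780044 -0.89823151] 52.383802882023424
```

Request:
{"name": "step_arm", "arguments": {
  "linear": [
    [0,0,0.6],
    [0,0,1.2],
    [0,0,1.2],
    [0,0,1.2]
  ],
  "yaw": [0,0,0,0],
  "gripper": [-1,-1,-1,-1]
}}

```text
clock: 13.93
eef_pos: [466.7, -209.3, 48.4]
tool_rot: [3.141, -0.002, -0.0]
force: [-1.5, 1.1, 13.3]
width: 52.8
```

Contact. I'll release and lift, then go on to the bar pot.

Request:
{"name": "step_arm", "arguments": {
  "linear": [
    [0,0,-0.5],
    [0,0,-0.5],
    [0,0,-0.5],
    [0,0,-0.5],
    [0,0,-0.5],
    [0,0,-0.5],
    [0,0,-10],
    [0,0,-30]
  ],
  "yaw": [0,0,0,0,0,0,0,0],
  "gripper": [-1,0.8,0.8,0.8,0.8,0.8,1,1]
}}

```text
clock: 14.6
eef_pos: [464.6, -208.3, 75.5]
tool_rot: [-3.14, 0.004, 0.0]
force: [0.2, 0.6, 0.3]
width: 85.3
```

Request:
{"name": "step_arm", "arguments": {
  "linear": [
    [0,0,-30],
    [0,0,-70],
    [0,0,-105],
    [0,0,-120],
    [0,0,-125],
    [0,0,-125]
  ],
  "yaw": [0,0,0,0,0,0],
  "gripper": [1,1,1,1,1,1]
}}

```text
clock: 15.1
eef_pos: [466.6, -209.2, 203.2]
tool_rot: [3.14, -0.003, -0.0]
force: [0.5, -0.0, 0.0]
width: 85.2
```

Run:
```python
from h import *
for c in['side','scene','wrist']:
    im=shot(c,c+'5.png');W=cloud(im); measure(c,['pot_round_center','stand_round','pot_bar_center','pot_square_center','stand_bar'],W)
s=ctrl.read_state();print(s['clock'],s['eef_pos'],s['tool_rot'],s['force'],s['width'],s['qpos'])
```

```text
side pot_round_center 0.7 [326.7, 293.2] n 755 ztop 56.8 rect [ 467.3 -209.9] [52.9 49.4] 69.7
side stand_round 0.98 [322.7, 309.2] n 541 ztop 11.6 rect [ 462.1 -217.5] [65.7 80.4] 68.6
side pot_bar_center 0.61 [279.6, 202.4] n 696 ztop 102.8 rect [446.   11.6] [60.  35.3] 23.8
side pot_square_center 0.98 [279.6, 217.4] n 380 ztop 53.0 rect [437.3  -6.1] [42.3 79. ] 77.6
side stand_bar 0.59 [370.9, 237.1] n 801 ztop 12.1 rect [628.  -97.6] [91.6 61.8] 31.6
scene pot_round_center 0.86 [251.6, 189.5] n 589 ztop 55.4 rect [ 467.2 -210.7] [54.6 52.5] 49.4
scene pot_bar_center 0.74 [339.3, 197.4] n 540 ztop 101.3 rect [447.5  10.2] [63.2 32.8] 23.9
scene pot_square_center 0.72 [336.3, 218.9] n 725 ztop 51.9 rect [445.4   8.5] [68.3 64.5] 26.5
scene pot_square_center 0.32 [416.4, 259.7] n 328 ztop 10.5 rect [467.1 209.7] [53.4 60.9] 3.5
scene stand_bar 0.92 [256.6, 259.1] n 1016 ztop 10.5 rect [629.6 -98.2] [90.2 61.9] 30.7
scene stand_bar 0.69 [189.3, 233.8] n 2210 ztop 10.1 rect [ 641.  -277.9] [ 97.6 147.8] 52.7
wrist pot_round_center 0.65 [325.4, 195.3] n 3203 ztop 55.2 rect [ 466.5 -208.1] [53.8 52.2] 87.9
wrist pot_round_center 0.3 [499.2, 65.3] n 7708 ztop 10.1 rect [627.6 -96.6] [90.1 62.4] 30.1
wrist stand_round 0.94 [317.9, 153.0] n 1877 ztop 10.1 rect [ 464.9 -201.4] [82.3 67.4] 3.6
wrist pot_square_center 0.69 [323.1, 197.1] n 3261 ztop 55.2 rect [ 465.8 -207.8] [53.3 53.2] 73.3
wrist stand_bar 0.97 [499.7, 64.6] n 7596 ztop 10.1 rect [627.6 -96.6] [90.1 62.4] 30.1
16.0 [ 466.03232298 -208.96206323  201.66059025] [ 3.14158364e+00 -1.09811640e-04  4.22889756e-05] [-0.613781    0.50613564 -0.74455736] 85.55866909993287 [ 0.3914058   0.50670163 -0.03579877  1.95983221  0.02773627  0.67541246
  0.33849721]
```

View pics/wrist5.png

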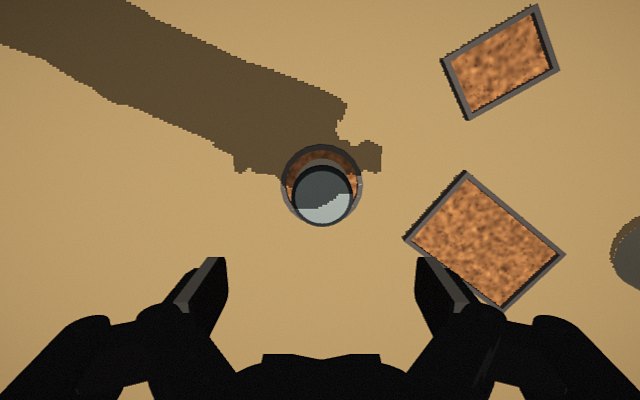

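Request:
{"name": "step_arm", "arguments": {
  "linear": [
    [-1,-15,0],
    [-4,-48,0],
    [-7,-82,0],
    [-10,-116,0],
    [-13,-150,0],
    [-16,-184,0],
    [-19,-210,0],
    [-19.5,-220.5,0]
  ],
  "yaw": [0.1,0.21,0.32,0.43,0.54,0.65,0.76,0.87],
  "gripper": [1,1,1,1,1,1,1,1]
}}

```text
clock: 16.67
eef_pos: [445.7, 15.9, 201.6]
tool_rot: [-3.141, 0.002, -0.87]
force: [0.6, -0.6, 0.3]
width: 85.3
```

Request:
{"name": "step_arm", "arguments": {
  "linear": [
    [0,0,0],
    [0,0,0],
    [0,0,0],
    [0,0,10],
    [0,0,30],
    [0,0,60],
    [0,0,70],
    [0,0,70]
  ],
  "yaw": [0.11,0.22,0.28,0.28,0.28,0.28,0.28,0.28],
  "gripper": [1,1,1,1,1,1,1,1]
}}

```text
clock: 17.33
eef_pos: [445.0, 11.6, 129.7]
tool_rot: [3.137, 0.002, -1.15]
force: [-0.9, 0.4, 0.5]
width: 85.0
```

Run:
```python
from h import *
for c in['wrist']:
    im=shot(c,c+'6.png');W=cloud(im); measure(c,['pot_bar_center','pot_square_center'],W)
s=ctrl.read_state();print(s['clock'],s['eef_pos'],s['tool_rot'],s['force'],s['width'],s['qpos'])
```

```text
wrist pot_bar_center 0.73 [328.8, 242.3] n 8381 ztop 101.0 rect [445.7  12.8] [61.2 34.1] 23.8
wrist pot_bar_center 0.19 [96.7, 69.2] n 3923 ztop 10.4 rect [461.6 207.7] [62.1 54.8] 16.2
wrist pot_square_center 0.89 [356.8, 187.1] n 4351 ztop 51.0 rect [444.1  10. ] [66.8 66. ] 26.7
17.4833 [447.04518553  11.44136279 132.18669949] [-3.14064325e+00 -3.63890687e-04 -1.15015902e+00] [0.55241183 0.03507042 0.07844961] 85.11045987852322 [-0.2490065   0.57506551  0.23097933  2.18609693 -0.31764415  0.41005648
 -0.91159536]
```

View pics/wrist6.png

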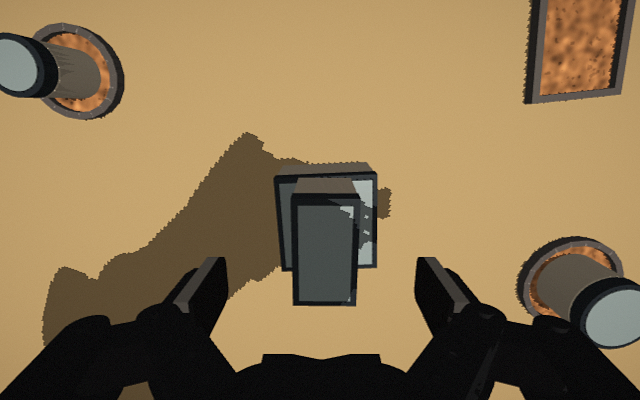

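The bar pot is squarely between the jaws, at about (325,250). I'll go down and grip.

Request:
{"name": "step_arm", "arguments": {
  "linear": [
    [0,0,15],
    [0,0,32],
    [0,0,40],
    [0,0,40],
    [0,0,40],
    [0,0,40],
    [0,0,40],
    [0,0,40]
  ],
  "yaw": [0,0,0,0,0,0,0,0],
  "gripper": [1,1,1,1,-1,-1,-1,-1]
}}

```text
clock: 18.15
eef_pos: [447.0, 11.6, 92.3]
tool_rot: [-3.14, -0.0, -1.15]
force: [0.1, -0.2, -0.2]
width: 38.6
```

Request:
{"name": "step_arm", "arguments": {
  "linear": [
    [0,0,0],
    [0,0,0],
    [0,0,0],
    [0,0,0],
    [0,0,-5],
    [0,0,-20],
    [0,0,-40],
    [0,0,-40]
  ],
  "yaw": [0,0,0,0,0,0,0,0],
  "gripper": [-1,-1,-1,-1,-1,-1,-1,-1]
}}

```text
clock: 18.82
eef_pos: [447.9, 11.5, 134.1]
tool_rot: [-3.137, -0.002, -1.15]
force: [1.4, 0.8, -1.0]
width: 33.2
```

Run:
```python
from h import *
s=ctrl.read_state();print(s['clock'],s['eef_pos'],s['tool_rot'],s['force'],s['width'])
# goal shift in tool axes from commanded pose
p=np.array([446.5,11.5]);th=-1.15
for n,g in(('bar',(628,-97.5)),):
    d=np.array(g)-p;c,s_=np.cos(th),np.sin(th)
    print(n,'tool x',d@[c,s_],'tool y',-(d@[-s_,c]))
```

```text
18.8167 [447.94472898  11.45989829 134.14797413] [-3.13747363e+00 -1.60040452e-03 -1.15016531e+00] [ 1.43588943  0.82993409 -1.01019529] 33.15299501946511
bar tool x 173.63174000887136 tool y -121.14152410091141
```

Request:
{"name": "step_arm", "arguments": {
  "linear": [
    [12,-8,0],
    [36,-25,0],
    [62,-43,0],
    [90,-63,0],
    [118,-82,0],
    [144,-101,0],
    [164,-114,0],
    [173.6,-121,0]
  ],
  "yaw": [-0.01,-0.03,-0.05,-0.07,-0.09,-0.107,-0.107,-0.107],
  "gripper": [-1,-1,-1,-1,-1,-1,-1,-1]
}}

```text
clock: 19.48
eef_pos: [630.3, -100.3, 131.2]
tool_rot: [-3.14, -0.003, -1.045]
force: [0.2, -0.4, -1.0]
width: 33.3
```

Request:
{"name": "step_arm", "arguments": {
  "linear": [
    [0,0,0],
    [0,0,8],
    [0,0,28],
    [0,0,48],
    [0,0,56],
    [0,0,58],
    [0,0,58]
  ],
  "yaw": [0,0,0,0,0,0,0],
  "gripper": [-1,-1,-1,-1,-1,-1,-1]
}}

```text
clock: 20.07
eef_pos: [626.8, -96.8, 72.9]
tool_rot: [3.14, 0.002, -1.043]
force: [-0.5, -0.3, -0.9]
width: 32.9
```

Run:
```python
from h import *
for c in['side','scene']:
    im=shot(c,c+'7.png');W=cloud(im); measure(c,['pot_bar_center','stand_bar','pot_square_center'],W)
s=ctrl.read_state();print(s['clock'],s['eef_pos'],s['tool_rot'],s['force'],s['width'])
```

```text
side pot_bar_center 0.93 [368.1, 222.2] n 465 ztop 83.3 rect [621.4 -97.9] [53.1 34. ] 29.6
side stand_bar 0.96 [373.3, 237.9] n 573 ztop 11.6 rect [627.6 -97.1] [89.7 62.4] 29.8
side pot_square_center 0.63 [278.7, 216.1] n 1122 ztop 53.2 rect [444.    8.5] [66.5 68. ] 27.6
scene pot_bar_center 0.68 [251.9, 245.8] n 606 ztop 83.8 rect [631.  -96.7] [58.1 33.6] 32.6
scene pot_bar_center 0.37 [338.2, 210.4] n 1005 ztop 52.0 rect [444.9   8.3] [69.2 64.3] 26.4
scene stand_bar 0.9 [259.8, 264.0] n 655 ztop 11.0 rect [629.5 -98.7] [89.4 62.3] 31.0
scene pot_square_center 0.74 [337.3, 214.8] n 992 ztop 52.0 rect [444.9   8.3] [69.2 64.3] 26.4
20.4667 [628.20452238 -97.50017872  74.24224887] [-3.14074113e+00 -5.44924381e-04 -1.04296500e+00] [-0.23898065  0.43356765 -0.61331938] 32.8150493981418
```

View pics/scene7.png

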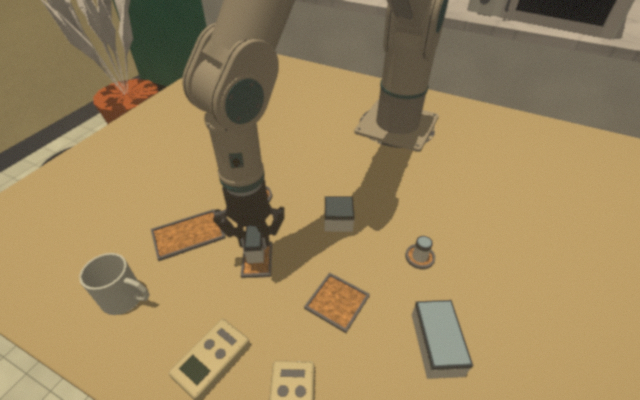

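The bar pot hangs above its stand, aligned, at scene (255,255).

Request:
{"name": "step_arm", "arguments": {
  "linear": [
    [0,0,10],
    [0,0,19],
    [0,0,24],
    [0,0,26],
    [0,0,27],
    [0,0,27.8],
    [0,0,27.8],
    [0,0,27.8]
  ],
  "yaw": [0,0,0,0,0,0,0,0],
  "gripper": [-1,-1,-1,-1,-1,-1,-1,-1]
}}

```text
clock: 21.13
eef_pos: [626.6, -97.2, 46.5]
tool_rot: [3.14, 0.002, -1.043]
force: [-5.3, 0.8, 11.1]
width: 33.1
```

Request:
{"name": "step_arm", "arguments": {
  "linear": [
    [0,0,0],
    [0,0,0],
    [0,0,0],
    [0,0,0],
    [0,0,0],
    [0,0,0],
    [0,0,-10],
    [0,0,-30]
  ],
  "yaw": [0,0,0,0,0,0,0,0],
  "gripper": [0.3,0.3,0.3,0.3,0.3,0.3,0.3,0.3]
}}

```text
clock: 21.8
eef_pos: [626.0, -97.1, 74.3]
tool_rot: [3.138, 0.003, -1.043]
force: [0.1, -0.2, -0.5]
width: 55.7
```

Request:
{"name": "step_arm", "arguments": {
  "linear": [
    [0,0,-30],
    [0,0,-70],
    [0,0,-105],
    [0,0,-120],
    [0,0,-125],
    [0,0,-125]
  ],
  "yaw": [0,0,0,0,0,0],
  "gripper": [1,1,1,1,1,1]
}}

```text
clock: 22.3
eef_pos: [628.6, -97.6, 202.7]
tool_rot: [-3.139, -0.002, -1.043]
force: [0.1, 0.0, -0.6]
width: 85.3
```

Run:
```python
from h import *
for c in['side','scene','wrist']:
    im=shot(c,c+'8.png');W=cloud(im); measure(c,['pot_bar_center','stand_bar','pot_square_center','stand_square'],W)
s=ctrl.read_state();print(s['clock'],s['eef_pos'],s['tool_rot'],s['force'],s['width'],s['qpos'])
p=np.array([628,-97.5]);th=-1.043
d=np.array([444.7,9.5])-p;c,s_=np.cos(th),np.sin(th)
print('tool x',d@[c,s_],'tool y',-(d@[-s_,c]))
```

```text
side pot_bar_center 0.66 [370.1, 226.3] n 632 ztop 56.8 rect [624.9 -95.8] [61.2 35.3] 30.1
side stand_bar 0.93 [374.7, 240.3] n 420 ztop 11.6 rect [627.4 -96.6] [90.4 63.3] 30.1
side pot_square_center 0.73 [281.6, 214.8] n 1119 ztop 53.1 rect [444.3   9.1] [66.8 68.2] 25.5
side pot_square_center 0.25 [417.1, 299.9] n 3210 ztop 10.7 rect [ 639.7 -276.3] [ 95.8 148. ] 52.6
side stand_square 0.74 [281.5, 212.3] n 1048 ztop 53.1 rect [444.7   8.4] [67.  66.7] 25.5
side stand_square 0.65 [344.4, 170.9] n 1024 ztop 11.8 rect [640.2  98. ] [96.  95.3] 83.5
scene pot_bar_center 0.96 [256.0, 249.9] n 663 ztop 55.4 rect [626.4 -97.2] [61.4 34.1] 29.9
scene stand_bar 0.81 [255.4, 268.0] n 667 ztop 17.8 rect [638.3 -84. ] [15.1 47.6] 77.5
scene pot_square_center 0.79 [338.7, 210.3] n 1047 ztop 51.7 rect [445.4   8.5] [68.9 64.4] 26.5
scene stand_square 0.88 [341.0, 306.4] n 2162 ztop 10.1 rect [642.4  96.7] [94.4 95.6] 83.7
wrist pot_bar_center 0.81 [322.3, 194.3] n 2854 ztop 55.3 rect [624.8 -94.9] [60.6 33.6] 31.1
wrist stand_bar 0.82 [341.4, 167.7] n 2711 ztop 10.2 rect [627.5 -96.2] [87.9 61.9] 29.9
wrist pot_square_center 0.84 [136.9, 277.9] n 5062 ztop 51.2 rect [446.3  10.8] [63.1 66.8] 26.8
wrist stand_square 0.87 [142.8, 61.0] n 11903 ztop 10.0 rect [640.6  99.3] [95.7 94.3] 84.3
23.05 [627.88659781 -97.51226865 200.80134143] [-3.14157067e+00 -9.42234730e-06 -1.04300946e+00] [ 0.44323398 -0.29095982  0.82549242] 85.30867912428299 [-0.0414159   0.68052844  0.25405047  1.62200376 -0.20915742  0.8658285
 -0.7485952 ]
tool x -184.75485374863496 tool y 104.46786116466873
```

View pics/wrist8.png

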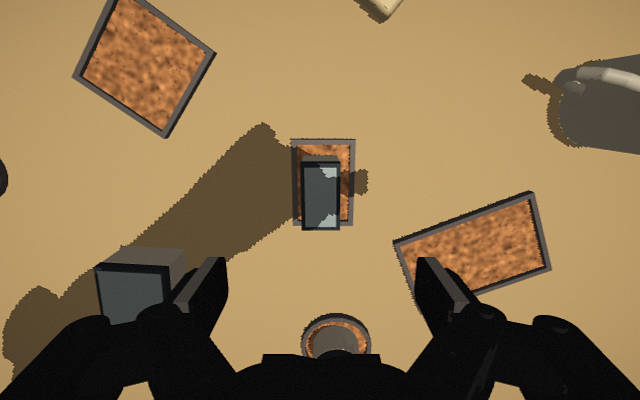

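The bar pot sits inside its recess at wrist (320,195). Square pot next.

Request:
{"name": "step_arm", "arguments": {
  "linear": [
    [-12,7,0],
    [-40,23,0],
    [-70,40,0],
    [-100,57,0],
    [-130,74,0],
    [-158,89,0],
    [-177,100,0],
    [-184.5,104.5,0]
  ],
  "yaw": [0.02,0.04,0.065,0.065,0.065,0.065,0.065,0.065],
  "gripper": [1,1,1,1,1,1,1,1]
}}

```text
clock: 23.72
eef_pos: [441.4, 11.0, 200.9]
tool_rot: [3.14, 0.002, -1.106]
force: [-0.2, -1.0, -0.2]
width: 85.5
```

Request:
{"name": "step_arm", "arguments": {
  "linear": [
    [0,0,0],
    [0,0,15],
    [0,0,45],
    [0,0,75],
    [0,0,92],
    [0,0,98],
    [0,0,98]
  ],
  "yaw": [0,0,0,0,0,0,0],
  "gripper": [1,1,1,1,1,1,1]
}}

```text
clock: 24.3
eef_pos: [445.4, 8.3, 101.5]
tool_rot: [3.14, 0.0, -1.109]
force: [0.4, -0.1, 1.0]
width: 85.3
```

Run:
```python
from h import *
for c in['wrist','scene']:
    im=shot(c,c+'9.png');W=cloud(im); measure(c,['pot_square_center'],W)
s=ctrl.read_state();print(s['clock'],s['eef_pos'],s['tool_rot'],s['force'],s['width'],s['qpos'])
```

```text
wrist pot_square_center 0.56 [321.1, 226.7] n 13848 ztop 51.1 rect [443.9   9.9] [67.  66.3] 26.7
scene pot_square_center 0.59 [336.7, 211.2] n 1023 ztop 51.7 rect [446.    8.5] [71.1 64.5] 27.1
24.5 [445.98697986   9.00431816 103.82654812] [-3.13918281e+00 -1.21560301e-03 -1.10840336e+00] [-0.46724996  0.05058079 -0.3623573 ] 85.29012675115989 [-0.20025769  0.62763795  0.16970244  2.20656996 -0.31383267  0.3264498
 -0.87286491]
```

View pics/wrist9.png

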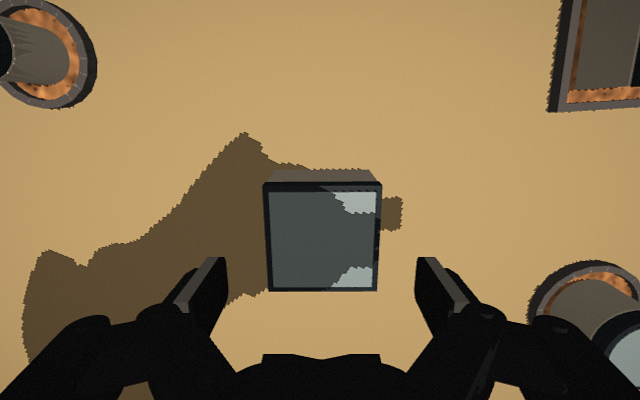

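The square pot is centred and aligned between the jaws (edges at x = 265 and 380).

Request:
{"name": "step_arm", "arguments": {
  "linear": [
    [0,0,15],
    [0,0,35],
    [0,0,52],
    [0,0,60],
    [0,0,60],
    [0,0,60],
    [0,0,60],
    [0,0,60]
  ],
  "yaw": [0,0,0,0,0,0,0,0],
  "gripper": [1,1,1,1,1,-1,-1,-1]
}}

```text
clock: 25.17
eef_pos: [445.3, 9.4, 43.8]
tool_rot: [-3.14, -0.0, -1.107]
force: [-0.9, -0.5, -2.8]
width: 64.7
```

Request:
{"name": "step_arm", "arguments": {
  "linear": [
    [0,0,0],
    [0,0,0],
    [0,0,0],
    [0,0,-5],
    [0,0,-20],
    [0,0,-45],
    [0,0,-60],
    [0,0,-60]
  ],
  "yaw": [0,0,0,0,0,0,0,0],
  "gripper": [-1,-1,-1,-1,-1,-1,-1,-1]
}}

```text
clock: 25.83
eef_pos: [445.9, 9.2, 105.1]
tool_rot: [-3.138, -0.002, -1.108]
force: [1.3, 0.5, -2.3]
width: 64.6
```

Run:
```python
from h import *
im=cams.get_image('side');W=cloud(im); measure('side',['pot_square_center'],W)
s=ctrl.read_state();print(s['clock'],s['eef_pos'],s['tool_rot'],s['force'],s['width'],s['qpos'])
p=np.array([444.9,9.5]);th=-1.108
d=np.array([641,98.2])-p;c,s_=np.cos(th),np.sin(th)
print('tool x',d@[c,s_],'tool y',-(d@[-s_,c]))
```

```text
side pot_square_center 0.63 [271.8, 202.0] n 775 ztop 114.1 rect [437.8   6.6] [52.2 66.6] 25.7
25.9333 [444.81378549   9.63687931 103.01567825] [-3.14068475e+00 -1.91543328e-04 -1.10724125e+00] [ 0.21486227  0.23522307 -3.13862605] 65.31867339669726 [-0.39451771  0.67304564  0.46025863  2.21366672 -0.76240071  0.41282633
 -0.41348234]
tool x 8.179810204743381 tool y -215.07205933131897
```

Request:
{"name": "step_arm", "arguments": {
  "linear": [
    [1,-12,0],
    [2,-40,0],
    [3,-75,0],
    [4,-110,0],
    [6,-145,0],
    [7,-178,0],
    [8,-203,0],
    [8,-215,0]
  ],
  "yaw": [0.03,0.1,0.18,0.27,0.36,0.45,0.53,0.565],
  "gripper": [-1,-1,-1,-1,-1,-1,-1,-1]
}}

```text
clock: 26.6
eef_pos: [642.7, 100.6, 100.2]
tool_rot: [3.141, 0.0, -1.673]
force: [0.3, -0.0, -3.1]
width: 64.9
```

Request:
{"name": "step_arm", "arguments": {
  "linear": [
    [0,0,0],
    [0,0,5],
    [0,0,18],
    [0,0,27],
    [0,0,30],
    [0,0,30]
  ],
  "yaw": [0,0,0,0,0,0],
  "gripper": [-1,-1,-1,-1,-1,-1]
}}

```text
clock: 27.1
eef_pos: [638.9, 97.7, 71.1]
tool_rot: [3.138, -0.0, -1.674]
force: [-0.1, 0.8, -2.3]
width: 65.2
```

Run:
```python
from h import *
for c in['side','scene']:
    im=shot(c,c+'10.png');W=cloud(im); measure(c,['pot_square_center','stand_square'],W)
s=ctrl.read_state();print(s['clock'],s['eef_pos'],s['tool_rot'],s['force'],s['width'],s['qpos'])
```

```text
side pot_square_center 0.94 [336.8, 161.2] n 537 ztop 80.0 rect [635.  100.1] [66.7 64.3] 86.1
side pot_square_center 0.52 [370.5, 225.5] n 567 ztop 56.8 rect [624.  -96.5] [59.6 34.7] 30.9
side stand_square 0.91 [342.4, 179.4] n 590 ztop 30.5 rect [622.6  78. ] [40.3 81.6] 48.5
scene pot_square_center 0.72 [334.9, 288.2] n 1163 ztop 81.0 rect [649.8  97.2] [66.3 47.8] 84.2
scene stand_square 0.92 [339.1, 313.4] n 1099 ztop 29.7 rect [669.  103.2] [29.7 71.7] 22.1
27.4 [640.98110098  98.07975189  73.3975243 ] [-3.14059285e+00  2.84929823e-04 -1.67297779e+00] [ 0.12075344 -0.64969793 -3.21627107] 65.16693763955541 [-0.59062772  0.981509    0.72252188  1.66667718 -0.84013554  0.83043342
 -1.16346221]
```

View pics/scene10.png

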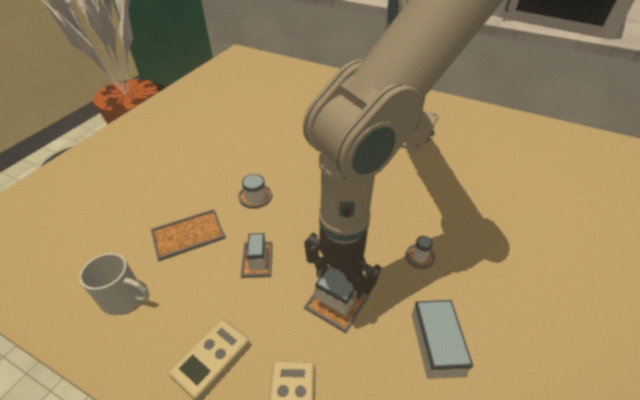

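The square pot is above its stand, aligned, at scene (337,295).

Request:
{"name": "step_arm", "arguments": {
  "linear": [
    [0,0,8],
    [0,0,16],
    [0,0,21],
    [0,0,23.5],
    [0,0,25],
    [0,0,25.6],
    [0,0,25.6],
    [0,0,25.6]
  ],
  "yaw": [0,0,0,0,0,0,0,0],
  "gripper": [-1,-1,-1,-1,-1,-1,-1,-1]
}}

```text
clock: 28.07
eef_pos: [639.7, 98.2, 47.9]
tool_rot: [3.14, 0.001, -1.673]
force: [-4.6, 1.6, 6.0]
width: 64.7
```

Request:
{"name": "step_arm", "arguments": {
  "linear": [
    [0,0,0.4],
    [0,0,0.4],
    [0,0,0.4],
    [0,0,0.4],
    [0,0,0.4],
    [0,0,0.4],
    [0,0,-8],
    [0,0,-28]
  ],
  "yaw": [0,0,0,0,0,0,0,0],
  "gripper": [-1,-1,1,1,1,1,1,1]
}}

```text
clock: 28.73
eef_pos: [638.8, 98.2, 73.4]
tool_rot: [3.137, -0.001, -1.673]
force: [-0.2, 0.6, -0.4]
width: 85.5
```

Request:
{"name": "step_arm", "arguments": {
  "linear": [
    [0,0,-30],
    [0,0,-65],
    [0,0,-90],
    [0,0,-98],
    [0,0,-100],
    [0,0,-100]
  ],
  "yaw": [0,0,0,0,0,0],
  "gripper": [1,1,1,1,1,1]
}}

```text
clock: 29.23
eef_pos: [640.6, 98.3, 175.5]
tool_rot: [-3.141, 0.001, -1.673]
force: [-0.4, 0.9, -1.0]
width: 85.3
```

Run:
```python
from h import *
for c in['side','scene','wrist']:
    im=shot(c,c+'11.png');W=cloud(im); measure(c,['pot_square_center','stand_square','pot_long_center','stand_long'],W)
s=ctrl.read_state();print(s['clock'],s['eef_pos'],s['tool_rot'],s['force'],s['width'],s['qpos'])
p=np.array([641,98.2]);th=-1.673
d=np.array([635.5,292.8])-p;c,s_=np.cos(th),np.sin(th)
print('tool x',d@[c,s_],'tool y',-(d@[-s_,c]))
```

```text
side pot_square_center 0.93 [343.5, 164.3] n 879 ztop 57.1 rect [637.5 101.4] [68.9 66.4] 84.0
side pot_square_center 0.2 [345.2, 180.7] n 436 ztop 12.5 rect [640.6  97.3] [96.2 95.8] 83.0
side pot_long_center 0.65 [312.8, 122.9] n 1150 ztop 53.2 rect [634.4 293.2] [120.8  68.7] 28.9
side stand_long 0.88 [415.4, 298.0] n 3243 ztop 10.8 rect [ 640.4 -276.7] [ 95.5 149.4] 52.9
scene pot_square_center 0.8 [340.0, 289.9] n 1568 ztop 55.8 rect [639.   98.9] [65.8 67.9] 84.4
scene stand_square 0.58 [335.7, 318.2] n 726 ztop 10.8 rect [642.6  97.1] [93.7 94.8] 84.2
scene pot_long_center 0.67 [439.3, 341.1] n 3442 ztop 51.9 rect [637.  292.2] [121.3  67.3] 29.7
scene stand_long 0.7 [189.5, 237.2] n 2301 ztop 10.1 rect [ 640.8 -277.8] [ 99.  148.1] 52.2
wrist pot_square_center 0.64 [319.0, 198.8] n 7395 ztop 55.2 rect [637.8 101.5] [66.1 66.8] 84.2
wrist pot_square_center 0.33 [517.8, 160.0] n 2762 ztop 9.9 rect [627.8 -96.1] [89.2 63. ] 30.0
wrist stand_square 0.81 [332.1, 151.0] n 3763 ztop 10.4 rect [641.   99.4] [94.2 93.6] 84.1
wrist pot_long_center 0.56 [96.1, 219.8] n 16119 ztop 51.4 rect [635.5 295.1] [120.4  69. ] 29.8
29.9833 [640.6560107   98.06964919 175.2056203 ] [-3.14153476e+00  3.22310149e-05 -1.67308124e+00] [ 0.20545449 -0.32359841  0.24201435] 85.47355618819282 [-0.63785014  0.86416003  0.82339178  1.61426484 -0.7277762   0.99471986
 -1.24801739]
tool x -193.0233863081163 tool y 25.32552740117582
```

View pics/wrist11.png

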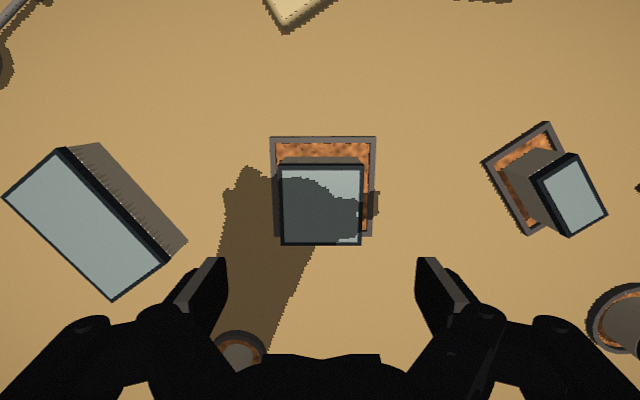

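The square pot is inside its recess at wrist (320,200), about 3 mm off centre, and its top height is right. Next is the long pot.

Request:
{"name": "step_arm", "arguments": {
  "linear": [
    [-10,1,0],
    [-35,5,0],
    [-65,8,0],
    [-97,13,0],
    [-130,17,0],
    [-160,21,0],
    [-184,24,0],
    [-193.5,25.5,0]
  ],
  "yaw": [-0.06,-0.14,-0.22,-0.3,-0.38,-0.46,-0.54,-0.618],
  "gripper": [1,1,1,1,1,1,1,1]
}}

```text
clock: 30.65
eef_pos: [633.9, 299.3, 174.7]
tool_rot: [-3.14, 0.003, -1.045]
force: [0.3, 1.0, -0.9]
width: 85.3
```

Request:
{"name": "step_arm", "arguments": {
  "linear": [
    [0,0,0],
    [0,0,15],
    [0,0,40],
    [0,0,60],
    [0,0,70],
    [0,0,70]
  ],
  "yaw": [0,0,0,0,0,0],
  "gripper": [1,1,1,1,1,1]
}}

```text
clock: 31.15
eef_pos: [633.6, 291.3, 102.7]
tool_rot: [3.137, -0.0, -1.058]
force: [-0.0, -0.3, -0.3]
width: 85.6
```

Run:
```python
from h import *
for c in['wrist']:
    im=shot(c,c+'12.png');W=cloud(im); measure(c,['pot_long_center'],W)
s=ctrl.read_state();print(s['clock'],s['eef_pos'],s['tool_rot'],s['force'],s['width'],s['qpos'])
```

```text
wrist pot_long_center 0.57 [324.3, 219.8] n 22942 ztop 51.2 rect [635.1 294.7] [120.6  66.5] 29.9
31.25 [635.63392136 292.12315047 105.77149859] [-3.14131229e+00 -9.67133978e-04 -1.05692191e+00] [-0.2382264  -1.04943091 -0.04136512] 85.5064495814755 [-0.80055621  0.96203188  0.64089955  1.49161222 -0.66684399  0.91364358
 -1.00630289]
```

View pics/wrist12.png

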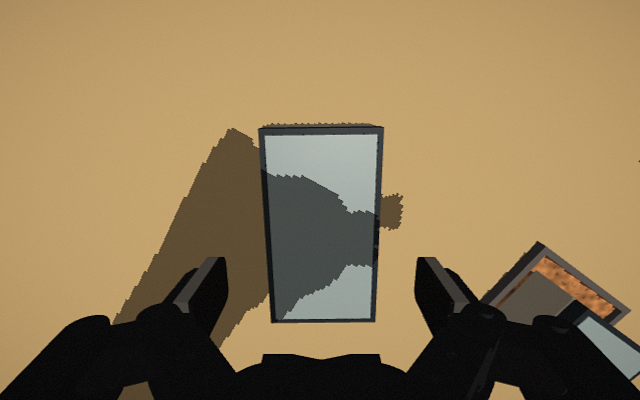

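The long pot is aligned and centred (edges at x = 265 and 380).

Request:
{"name": "step_arm", "arguments": {
  "linear": [
    [0,0,15],
    [0,0,36],
    [0,0,54],
    [0,0,62],
    [0,0,62.5],
    [0,0,62.5],
    [0,0,62.5],
    [0,0,62.5]
  ],
  "yaw": [0,0,0,0,0,0,0,0],
  "gripper": [1,1,1,1,1,-1,-1,-1]
}}

```text
clock: 31.92
eef_pos: [636.3, 293.3, 44.5]
tool_rot: [-3.139, -0.001, -1.055]
force: [-0.2, 0.3, 4.8]
width: 65.2
```

Request:
{"name": "step_arm", "arguments": {
  "linear": [
    [0,0,0],
    [0,0,0],
    [0,0,0],
    [0,0,-5],
    [0,0,-20],
    [0,0,-50],
    [0,0,-80],
    [0,0,-90]
  ],
  "yaw": [0,0,0,0,0,0,0,0],
  "gripper": [-1,-1,-1,-1,-1,-1,-1,-1]
}}

```text
clock: 32.58
eef_pos: [637.2, 293.5, 137.8]
tool_rot: [-3.135, -0.001, -1.055]
force: [1.7, -0.3, -1.9]
width: 64.9
```

Run:
```python
from h import *
im=shot('side','side13.png');W=cloud(im); measure('side',['pot_long_center'],W)
s=ctrl.read_state();print(s['clock'],s['eef_pos'],s['tool_rot'],s['force'],s['torque'],s['width'],s['qpos'])
p=np.array([635.6,293.3]);th=-1.057
d=np.array([640.5,-277])-p;c,s_=np.cos(th),np.sin(th)
print('tool x',d@[c,s_],'tool y',-(d@[-s_,c]))
d=np.load('scene0.npz');W=cloud(d);P=W[(W[...,2]>40)&(W[...,2]<150)&(W[...,1]<-200)&(W[...,1]>-500)&(W[...,0]>650)&(W[...,0]<900)];print('mug',P.min(0),P.max(0))
```

```text
side pot_long_center 0.75 [309.4, 99.2] n 972 ztop 146.1 rect [623.2 287.2] [93.4 68.5] 28.3
32.6833 [636.46440995 293.62641375 135.59926741] [-3.13670613e+00 -4.47462159e-04 -1.05483143e+00] [ 0.20244253  0.21153861 -3.19456546] [-0.00299075 -0.00113686 -0.00836603] 65.0089574149966 [-0.81047327  0.92800763  0.66151997  1.47692388 -0.645875    0.95669901
 -1.02170493]
tool x 499.07396885114395 tool y 276.0276682058654
mug [ 786.67966358 -327.88186512   40.00533447] [ 866.78029535 -213.21267121   94.53998429]
```

Request:
{"name": "step_arm", "arguments": {
  "linear": [
    [9,5,0],
    [32,18,0],
    [62,34,0],
    [93,51,0],
    [125,69,0],
    [157,87,0],
    [189,105,0],
    [219,121,0]
  ],
  "yaw": [0.02,0.08,0.15,0.22,0.29,0.36,0.43,0.5],
  "gripper": [-1,-1,-1,-1,-1,-1,-1,-1]
}}

```text
clock: 33.35
eef_pos: [635.4, 40.0, 130.4]
tool_rot: [3.137, -0.001, -1.561]
force: [0.8, -0.5, -2.8]
width: 64.8
```

Run:
```python
from h import *
s=ctrl.read_state();print(s['clock'],s['eef_pos'],s['tool_rot'],s['force'],s['width'],s['qpos'])
th=-1.057;c,s_=np.cos(th),np.sin(th)
p=np.array([635.6,293.3])+219*np.array([c,s_])+121*np.array([s_,-c]);print(p)
th=-1.557;c,s_=np.cos(th),np.sin(th)
d=np.array([640.5,-277])-p
print('tool x',d@[c,s_],'tool y',-(d@[-s_,c]))
```

```text
33.35 [635.37703619  39.9705224  130.44895493] [ 3.13701360e+00 -9.89805157e-04 -1.56097099e+00] [ 0.80667679 -0.46256998 -2.77490481] 64.7727946212383 [-0.51987491  0.88948035  0.74530467  1.67290794 -0.74331231  0.89001374
 -1.02703172]
[637.85856277  43.10627727]
tool x 320.1122544313421 tool y 1.7749648625175876
```

Request:
{"name": "step_arm", "arguments": {
  "linear": [
    [32,0,0],
    [65,0,0],
    [98,1,0],
    [131,1,0],
    [164,1,0],
    [197,1,0],
    [228,1,0],
    [256,1,0]
  ],
  "yaw": [0.07,0.14,0.21,0.28,0.35,0.42,0.49,0.56],
  "gripper": [-1,-1,-1,-1,-1,-1,-1,-1]
}}

```text
clock: 34.02
eef_pos: [638.3, -215.5, 130.2]
tool_rot: [3.138, -0.002, -2.122]
force: [-0.3, -0.3, -3.1]
width: 64.8
```

Run:
```python
from h import *
s=ctrl.read_state();print(s['clock'],s['eef_pos'],s['tool_rot'],s['force'],s['width'],s['qpos'])
th=-1.557;c,s_=np.cos(th),np.sin(th)
p=np.array([637.86,43.1])+256*np.array([c,s_])+1*np.array([s_,-c]);print(p)
th=-1.557-.56;c,s_=np.cos(th),np.sin(th)
d=np.array([640.5,-277])-p
print('tool x',d@[c,s_],'tool y',-(d@[-s_,c]))
```

```text
34.0167 [ 638.34805986 -215.50389372  130.20940381] [ 3.13770253e+00 -1.83528945e-03 -2.12164915e+00] [-0.31946521 -0.32850642 -3.06803609] 64.81701341272792 [-0.15055243  0.97181801  0.84891231  1.56067232 -0.82412439  1.00319975
 -1.17309664]
[ 640.39184279 -212.88943293]
tool x 54.72646850672484 tool y -33.39446290527947
```

Request:
{"name": "step_arm", "arguments": {
  "linear": [
    [20,-12,0],
    [38,-23,0],
    [49,-30,0],
    [54.7,-33.4,0],
    [54.7,-33.4,10],
    [54.7,-33.4,32],
    [54.7,-33.4,52],
    [54.7,-33.4,60]
  ],
  "yaw": [0.05,0.09,0.106,0.106,0.106,0.106,0.106,0.106],
  "gripper": [-1,-1,-1,-1,-1,-1,-1,-1]
}}

```text
clock: 34.68
eef_pos: [639.8, -273.0, 68.2]
tool_rot: [3.135, 0.002, -2.219]
force: [-1.2, 1.4, -2.7]
width: 64.8
```

Run:
```python
from h import *
for c in['side','scene']:
    im=shot(c,c+'14.png');W=cloud(im); measure(c,['pot_long_center','stand_long'],W)
s=ctrl.read_state();print(s['clock'],s['eef_pos'],s['tool_rot'],s['force'],s['width'],s['qpos'])
```

```text
side pot_long_center 0.62 [405.5, 288.3] n 1725 ztop 76.5 rect [ 638.7 -270.8] [ 67.2 120.2] 53.2
side pot_long_center 0.42 [264.4, 156.6] n 214 ztop 57.0 rect [460.9 208.4] [32.2 26.1] 74.1
side stand_long 0.87 [413.6, 310.8] n 1345 ztop 11.6 rect [ 639.  -277.3] [ 93.2 148.3] 52.6
scene pot_long_center 0.66 [186.8, 221.6] n 1682 ztop 78.8 rect [ 641.1 -273.9] [ 68.5 119.1] 53.4
scene pot_long_center 0.65 [422.5, 248.7] n 411 ztop 55.4 rect [462.6 208.8] [33.2 32.4] 69.6
scene stand_long 0.77 [191.0, 242.7] n 1124 ztop 16.7 rect [ 644.9 -274.3] [ 83.8 145.8] 49.2
scene stand_long 0.18 [254.4, 188.0] n 558 ztop 55.4 rect [ 468.9 -209.9] [52.9 53. ] 74.3
34.9833 [ 641.89408323 -277.25360687   74.08133631] [-3.13937866e+00  2.42646653e-04 -2.22026364e+00] [-0.09212237  0.00290196 -2.61664773] 64.6365726103876 [-0.03804089  1.06785156  0.81795578  1.50884186 -0.89104825  0.96471005
 -1.17105266]
```

View pics/scene14.png

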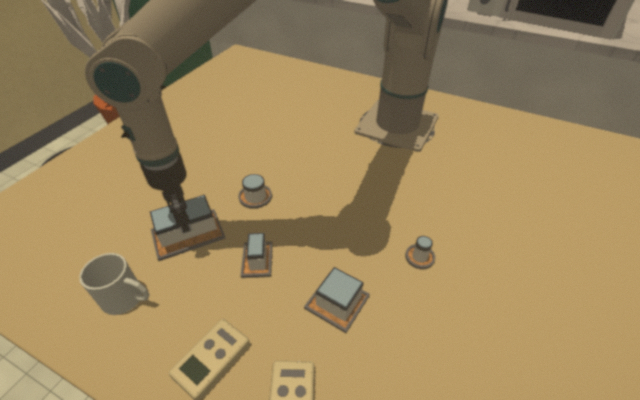

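View pics/side14.png

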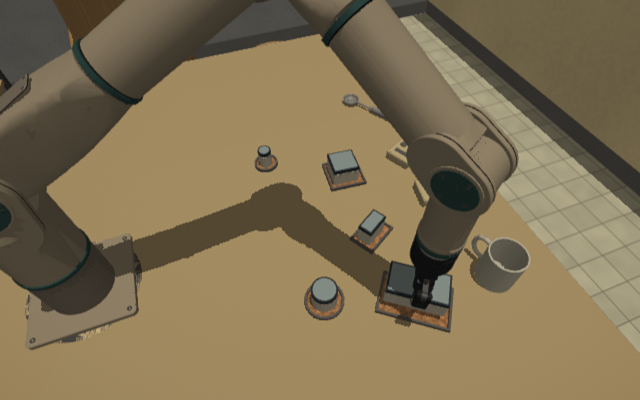

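Run:
```python
from h import *
for i in range(2):
  for c in['side','scene']:
    W=cloud(cams.get_image(c)); measure(c,['pot_long_center'],W)
s=ctrl.read_state();print(s['clock'],s['eef_pos'],s['tool_rot'],s['force'])
```

```text
side pot_long_center 0.85 [411.2, 289.5] n 1875 ztop 82.1 rect [ 641.2 -274.5] [ 68.3 120.6] 53.4
scene pot_long_center 0.89 [189.1, 221.2] n 1851 ztop 81.3 rect [ 643.2 -274.5] [ 74.6 119.8] 53.5
side pot_long_center 0.97 [408.5, 290.0] n 1901 ztop 81.8 rect [ 640.7 -274.8] [ 67.3 120.3] 53.0
scene pot_long_center 0.82 [189.4, 220.7] n 1723 ztop 80.2 rect [ 641.8 -275.9] [ 68.7 118.9] 53.6
35.3833 [ 641.17160301 -277.10578351   72.96489926] [-3.14127203e+00  2.48209224e-04 -2.22103363e+00] [ 0.50097255  0.6636424  -2.78740851]
```

The long pot is aligned above its stand, within about 2 mm. I'll correct that and lower it.

Request:
{"name": "step_arm", "arguments": {
  "linear": [
    [1.6,-1.2,8],
    [1.6,-1.2,16],
    [1.6,-1.2,21],
    [1.6,-1.2,23.5],
    [1.6,-1.2,25],
    [1.6,-1.2,25.6],
    [1.6,-1.2,25.6],
    [1.6,-1.2,25.6]
  ],
  "yaw": [0,0,0,0,0,0,0,0],
  "gripper": [-1,-1,-1,-1,-1,-1,-1,-1]
}}

```text
clock: 36.05
eef_pos: [640.2, -278.6, 48.5]
tool_rot: [3.139, 0.001, -2.221]
force: [-6.0, 5.4, 9.7]
width: 65.1
```

Request:
{"name": "step_arm", "arguments": {
  "linear": [
    [0,0,0.3],
    [0,0,0.3],
    [0,0,0.3],
    [0,0,0.3],
    [0,0,0.3],
    [0,0,0.3],
    [0,0,-8],
    [0,0,-28]
  ],
  "yaw": [0,0,0,0,0,0,0,0],
  "gripper": [-1,-1,1,1,1,1,1,1]
}}

```text
clock: 36.72
eef_pos: [639.6, -277.9, 72.8]
tool_rot: [3.136, -0.001, -2.221]
force: [-0.2, 0.2, 0.4]
width: 85.8
```

Request:
{"name": "step_arm", "arguments": {
  "linear": [
    [0,0,-30],
    [0,0,-65],
    [0,0,-95],
    [0,0,-115],
    [0,0,-125],
    [0,0,-130],
    [0,0,-130]
  ],
  "yaw": [0,0,0,0,0,0,0],
  "gripper": [1,1,1,1,1,1,1]
}}

```text
clock: 37.3
eef_pos: [641.2, -279.1, 205.7]
tool_rot: [-3.141, 0.0, -2.221]
force: [-0.8, -0.7, -0.2]
width: 85.3
```

Run:
```python
from h import *
from names import *
for c in['side','scene','wrist']:
    im=shot(c,c+'15.png');W=cloud(im); measure(c,POTS,W)
s=ctrl.read_state();print(s['clock'],s['eef_pos'],s['tool_rot'],s['force'],s['width'])
```

```text
side pot_long_center 0.7 [416.4, 295.7] n 2547 ztop 56.7 rect [ 639.3 -276.3] [ 68.2 119.8] 52.4
side pot_square_center 0.87 [342.6, 164.6] n 913 ztop 57.0 rect [637.7  99.9] [69.5 67.2] 84.1
side pot_round_center 0.74 [324.7, 294.0] n 770 ztop 56.8 rect [ 465.6 -208.7] [53.  51.1] 77.6
side pot_bar_center 0.75 [368.8, 225.6] n 639 ztop 56.6 rect [625.4 -95.4] [61.7 34.2] 30.6
side pot_small_center 0.51 [266.7, 157.2] n 240 ztop 57.1 rect [460.7 208.8] [31.9 30.2] 36.8
scene pot_long_center 0.98 [183.2, 226.3] n 2166 ztop 55.6 rect [ 640.3 -277.6] [ 69.9 119.7] 53.0
scene pot_square_center 0.74 [340.1, 291.8] n 1630 ztop 55.9 rect [638.9  98.7] [66.3 68.4] 84.3
scene pot_round_center 0.58 [252.5, 189.1] n 533 ztop 55.7 rect [ 468.8 -209.7] [52.1 52.1] 7.2
scene pot_round_center 0.38 [337.1, 295.0] n 1559 ztop 55.9 rect [640.   98.9] [65.7 66.1] 84.3
scene pot_bar_center 0.9 [257.5, 249.4] n 651 ztop 55.7 rect [626.2 -97.4] [62.6 33.9] 30.2
scene pot_bar_center 0.71 [259.3, 268.7] n 526 ztop 10.7 rect [628.8 -98.4] [90.6 62.3] 29.2
scene pot_small_center 0.88 [423.6, 248.9] n 372 ztop 55.5 rect [462.9 208.7] [30.4 32.4] 88.8
wrist pot_long_center 0.62 [322.3, 190.8] n 10039 ztop 55.4 rect [ 639.1 -275.1] [ 66.1 120.7] 53.1
wrist pot_round_center 0.67 [367.6, 339.3] n 2004 ztop 54.9 rect [ 475.7 -218.9] [53.2 26.1] 38.1
wrist pot_bar_center 0.71 [171.2, 286.5] n 416 ztop 54.9 rect [651.2 -90. ] [10.4 18.1] 30.2
38.2 [ 641.04861673 -279.06783647  205.15711245] [-3.14155770e+00  9.27860676e-05 -2.22103433e+00] [-0.76467649 -0.0503338  -0.1864665 ] 85.21636199848525
```

View pics/wrist15.png

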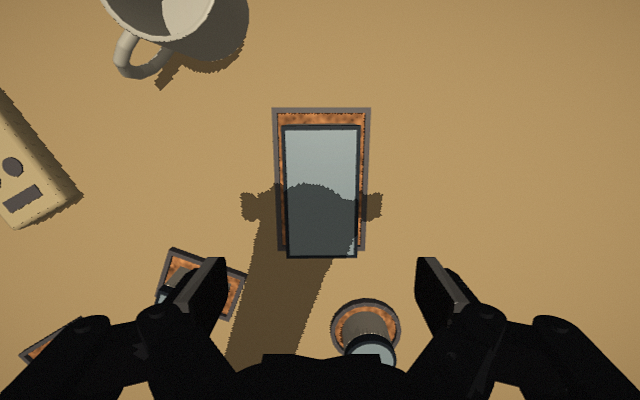

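View pics/scene15.png

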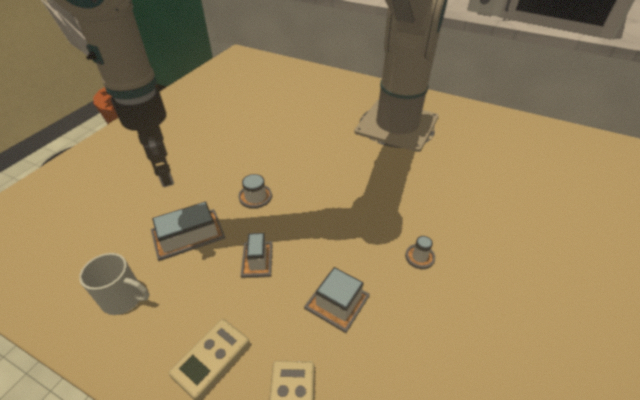

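All five pots are inside their recesses at scene pixels (183,226), (340,292), (252,189), (257,250) and (424,249). Their tops measure about 55 mm, which fits the expected 54 mm. The gripper is clear, so I'm handing in.

```bash
python3 -c "
from h import *
print(ctrl.finish_job())"
```

```text
the job is handed in; nothing more can be done
None
```

I took both piles apart from the top down (small, large round, bar, square, long). Each pot is on its own stand, and I handed the job in at about 38 s of the 128 s allowed.

- **Seating:** in the last camera checks every pot was inside its recess. All tops measured about 55 mm in the scene view, against an expected 54 mm, so none is resting on a rim.
- **Centring:** the long, round and small pots are within about 2 mm of their stand centres. The bar is about 2 mm off and the square about 3 mm off, both well inside the 9 mm gap.
- **Disagreements:** the side camera read the tops about 1.5 mm higher than the scene camera, and the cameras differed by 2–3 mm in position. That is close to the stated 2 mm calibration error.
- **Force:** the small pot went down hardest, with 22 N measured at the wrist. The other four met the cork at about 6–13 N.

No check failed. The arm finished clear of everything, with the gripper open above the long pot.

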